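Find the rattling sample canister and hold it out

ROBOT

A 6-joint arm with a two-finger parallel gripper is mounted at the origin on the work surface. World frame = base frame: x ahead of the robot, y to its left, z up, the work surface at z = 0. Lengths are in m, angles in rad, forces in N, time in s.
With the tool pointing down it reaches from about 0.35 to 1 m from the base axis. Payload 7.1 kg.
Tool frame: the origin (TCP) lies between the finger pads; the fingertips stand 25 mm ahead of it and the grasp point (between the pads) lies 6 mm ahead of it (robot.tcp_to_tips is the distance from the TCP to the fingertips, in m); x points along the fingers, y is the direction in which the jaws open and shut, and the axes are right-handed (so a half turn about x gives the same grasp; the last joint's range is limited). The gripper opens to 85 mm and grips with 20 to 120 N. Pads are 22 mm wide; open, the fingers measure 114 mm over their backs; the gripper's body (76 mm by 85 mm) begins 54 mm behind the grasp point. The pads swing forward as they close: fully open they stand 13 mm farther back than shut.
Start: joints at [1.207, 0.423, 1.63, -0, 1.089, -0.019], TCP at [0.211, 0.588, 0.256] pointing down, gripper open.
Joint ranges: [-3, 3], [-0.9, 2.11], [0.09, 2.58], [-1.31, 4.45], [0.11, 2.69], [-2.54, 2.54]. Speed limits (rad/s): [2.39, 2.39, 3.01, 3.14, 3.14, 3.14].

INTERFACE

Orientations are given as a unit quaternion [w, x, y, z].
In Python, from rig import sensors, optics, job, robot gives the robot as it stands.
- The arm moves only by the tool send_rows, never from a script. Its argument "series" is a list of rows, each a list of 2 entries, a list of its own where there are three numbers: the shift along the world's x, y, z in mm, then the turn, a rotation vector about the world's x, y, z in rad. A call has 1 to 8 rows; each row is the pose to reach, as a shift and turn from the pose commanded when the call began; what a row does not reach only later rows make up. A row lasts 1/12 s, in which the tool goes at most 41.7 mm and 7.16 degrees, less where a joint would pass 70% of its speed; a pose out of reach is approached as far as the arm can. A call with a gripper value outside its range is refused whole. "jaw" is the opening, from 0 (shut) to 1 (fully open), set as the call begins (left out, the last holds). The fingers move at their own pace and stop on an object; the grip force is fixed at half the most. Time passes only in rows, so rows that repeat a pose let the fingers close. It gives the time, the measured TCP pose, the force and the opening at its end, in the units of the state.
- sensors.read_state(): the state, without advancing time (a new reading comes with each control period).
- optics.grab_frame(name): name is "scene" or "top" or "wrist"; returns the picture (420x560x3 uint8, red, green, blue); there is no depth.
- optics.calibration(name): a dict with "K" (3x3 intrinsics, pixels), "k1" (the pictures are not rectified: a ray, as slopes to the right and down, at radius r is drawn at 1 + k1 r^2 times it, then the intrinsics apply), "extrinsics" (4x4, takes a point from camera to world coordinates). Camera axes: x right, y up, looking along -z (the intrinsics and any distortion apply to the point x, -y, -z); pixel columns grow to the right and rows downward; lengths in m; the calibration is good to about 2 mm. A picture is of the moment at which its call begins: read the wrist's pose just before it. calibration takes no time and is no camera call; for the wrist camera it gives the pose at the moment of the call.
- job.job_done(): hands the job in, once; it reports no verdict.
The state is a dict: "t": time; "joint_positions": joint angles; "dq": joint speeds; "joint_efforts": joint torques, N m; "tcp_pos": TCP position; "tool_rot": TCP orientation; "force": force on the tool from outside, world axes, zero at the start; "wrist_torque": the same for the moment, N m; "finger_gap": finger opening in m.
Only numpy, scipy, OpenCV 4.12 (cv2) and the standard library are available. Lean on these libraries where they do the work, as an engineer would, in place of code of your own. Each camera call takes 0.05 s, during which the arm holds its last target.

TASK

In one of the three sealed sample canisters the metal core has come loose: pick them up and shake or rock them to find the one that rattles. Hold that one out upright above the middle of the yellow-framed hand-over mat, well clear of it (some 15 cm up), and finish still holding it there, motionless; the other two canisters must be standing upright where they stood at first, and everything else is left alone.

Things in the scene. Friction and masses are not known exactly. Their poses are not given: they have to be found in the camera images.
- can_a_mid (a point): sealed sample canister, like the other two: upright round white body 80 mm across, 70 mm tall, and on it a blue cap 50 mm across, 40 mm tall, to grip it by; 110 mm in all, about 550 g; stands on the table. The point is its centre, 55 mm above its underside (its top is 55 mm above the point); z runs up its axis. A 300 g core is inside, packed tight in two of the three, loose in one
- can_b_mid (a point): second canister, same size and look; the point is its centre, 55 mm above its underside; z up its axis. Which one has the loose core (a, b or c) changes from start to start; weight or looks do not tell. It is a 32 mm ball on the flat floor of a cavity 72 mm across, 58 mm high: shaken or rocked it knocks the wall, and it may end up to 20 mm to either side, which shifts the balance
- can_c_mid (a point): third canister, same size and look; the point is its centre, 55 mm above its underside; z up its axis. How the loose core feels: jolts and a wavering force and moment at the wrist during and just after shaking; held level after a rock (some 10 degrees and back) to the left and then one to the right, the moment differs by about 0.1 N m. A tight core shows no such change
- mat_mid (a point): hand-over mat: black square with a yellow frame, 140 x 140 mm, 3 mm thick, fixed flat on the table beyond the canisters; the point is the middle of its upper face
- tube: bystander, to be left alone: a small clear sample tube with a blue screw cap, 24 mm across, 65 mm tall, standing between two canisters; origin at the centre of its underside
- jar: bystander, to be left alone: a small amber jar with a white cap, 28 mm across, 50 mm tall, standing between two canisters; origin at the centre of its underside
- tape: bystander, to be left alone: a roll of green tape lying flat, 68 mm across, 20 mm tall; origin at the centre of its underside
- beaker: bystander, to be left alone: an open white beaker standing mouth up, 60 mm across, 60 mm tall; origin at the centre of its underside
- swabs: bystander, to be left alone: a cardboard box of swabs, 70 x 110 mm, 45 mm tall; origin at the centre of its underside
- tube_block: bystander, to be left alone: a blue tube block full of capped vials, 130 x 170 mm, 70 mm tall; origin at the centre of its underside
Mind the look-alikes: they are no part of the job. What is shaped like the part that bears can_a_mid but purple is not meant.

How it is judged:
By the outcome, as a careful person would: the job done as asked, in the order asked, and still so for the second after the job is handed in, while the arm keeps its last pose, push and grip.
It also fails if it takes over 67 s, if anything falls off the work surface, if the arm or the gripper's body presses on something with over 40 N, if the wrist force passes 120 N, or if a joint passes its speed limit or range.

## Working session

There is one attempt and no reset: what is moved stays moved. The work goes in short steps, Python scripts to look and compute and a tool call to move; the robot and the scene stay as the last step left them, time stands still between calls to the robot, and variables do not carry over. Pictures are saved under pics/ and viewed, and the job is handed in when it is done.

Besides the shell and the picture viewer there is one more tool, called after ">>>" as name(argument=value, ...) on one line, values as JSON. send_rows: Moves the arm, as the interface text tells. Its arguments: {"type":"object","properties":{"series":{"type":"array","items":{"type":"array"}},"jaw":{"type":"number"}},"required":["series"]}

```bash
ls; mkdir -p pics; python3 - <<'E'
from rig import sensors, optics, job, robot
import cv2,json
s=sensors.read_state();print(s)
for n in("scene","top"):
    f=optics.grab_frame(n);cv2.imwrite(f"pics/{n}0.png",f[:,:,::-1])
    c=optics.calibration(n);print(n,c)
E
```

```text
pics
{'t': 0.0, 'joint_positions': array([ 1.20699978e+00,  4.23835009e-01,  1.63071318e+00, -2.20553485e-06,
        1.08859581e+00, -1.89793721e-02]), 'dq': array([-0.00070016, -0.00107959,  0.00116172, -0.00072117, -0.00127645,
       -0.00110883]), 'joint_efforts': array([-1.72775231e-03, -5.57375836e+01, -2.81742454e+01, -2.04315302e-04,
        7.27084654e-03, -6.66218099e-06]), 'tcp_pos': array([0.21104464, 0.58773798, 0.2555402 ]), 'tool_rot': array([ 0.69651971,  0.12076922,  0.69672702, -0.12184642]), 'force': array([-0.38703523,  0.20471536, -0.61815333]), 'wrist_torque': array([-0.02001388, -0.01428448,  0.01633148]), 'finger_gap': 0.0854212777151757}
scene {'K': array([[458.67479322,   0.        , 283.12915521],
       [  0.        , 458.67479322, 204.22220249],
       [  0.        ,   0.        ,   1.        ]]), 'k1': -0.10058406695693314, 'extrinsics': array([[ 0.40495317, -0.51932641,  0.75253771,  1.41707976],
       [ 0.91403815,  0.2088741 , -0.34771522, -0.4360052 ],
       [ 0.02339206,  0.82865656,  0.55926838,  0.71984143],
       [ 0.        ,  0.        ,  0.        ,  1.        ]])}
top {'K': array([[525.93547245,   0.        , 290.74077575],
       [  0.        , 525.93547245, 212.55907903],
       [  0.        ,   0.        ,   1.        ]]), 'k1': -0.12175506168712448, 'extrinsics': array([[-0.03134715,  0.97526469, -0.21880617,  0.13123038],
       [-0.99949987, -0.03149935,  0.00279365, -0.00344093],
       [-0.00416771,  0.21878431,  0.97576434,  1.83805213],
       [ 0.        ,  0.        ,  0.        ,  1.        ]])}
```

View pics/scene0.png

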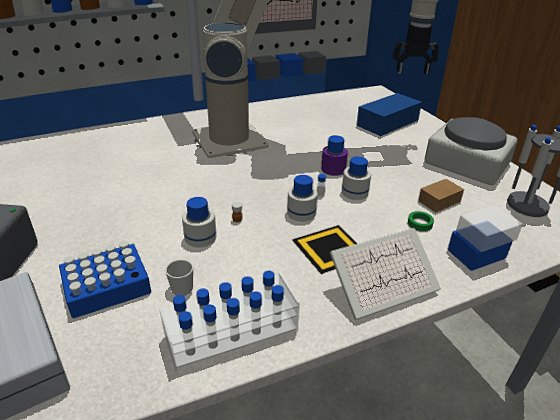

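View pics/top0.png

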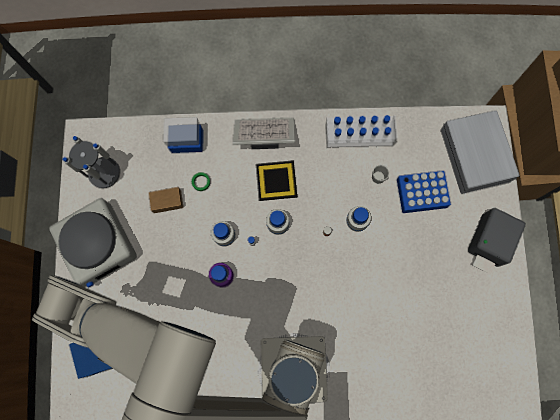

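The scene view shows three white canisters (roughly 200,220; 302,198; 356,177), the purple look-alike at (335,155) and the mat at (328,246). In the top view the caps are at about (222,230), (278,219) and (360,214), and the mat is at (277,181).

```bash
cat > h.py <<'E'
import numpy as np,cv2
from rig import sensors, optics, job, robot
def unproj(c,px,z):
    K=c["K"];E=c["extrinsics"]
    d=np.array([(px[0]-K[0,2])/K[0,0],(px[1]-K[1,2])/K[1,1]])
    u=d.copy()
    for _ in range(30): u=d/(1+c["k1"]*(u@u))
    r=E[:3,:3]@np.array([u[0],-u[1],-1.]);o=E[:3,3]
    return o+r*(z-o[2])/r[2]
def proj(c,P):
    K=c["K"];E=c["extrinsics"]
    p=E[:3,:3].T@(np.array(P)-E[:3,3]);u=np.array([p[0],-p[1]])/-p[2]
    u=u*(1+c["k1"]*(u@u));return K[0,0]*u[0]+K[0,2],K[1,1]*u[1]+K[1,2]
E
python3 - <<'E'
from h import *
for n in("top","scene"):
    im=cv2.imread(f"pics/{n}0.png");c=optics.calibration(n)
    hsv=cv2.cvtColor(im,cv2.COLOR_BGR2HSV)
    m=cv2.inRange(hsv,(100,130,50),(125,255,255))
    k,l,st,ce=cv2.connectedComponentsWithStats(m)
    for i in range(1,k):
        if st[i,4]>30:
            print(n,st[i],ce[i].round(1),unproj(c,ce[i],.11).round(3),hsv[int(ce[i][1]),int(ce[i][0])])
    m=cv2.inRange(hsv,(22,130,100),(35,255,255))
    k,l,st,ce=cv2.connectedComponentsWithStats(m)
    for i in range(1,k):
        if st[i,4]>100: print("Y",st[i],ce[i],unproj(c,ce[i],.003).round(4))
im=cv2.imread("pics/top0.png")[150:300,180:420];cv2.imwrite("pics/topz.png",cv2.resize(im,None,fx=3.3,fy=3.3,interpolation=cv2.INTER_CUBIC))
E
```

```text
top [384 115   6   8  34] [386.5 118.3] [ 0.849 -0.358  0.11 ] [109 204 135]
top [334 117   7   6  35] [337.1 119.4] [ 0.85  -0.182  0.11 ] [109 206 134]
top [347 117   6   7  32] [349.4 119.6] [ 0.848 -0.225  0.11 ] [109 206 134]
top [371 116   7   7  32] [374.2 118.5] [ 0.849 -0.314  0.11 ] [109 207 133]
top [168 125  33  28 223] [186.7 145.5] [0.771 0.347 0.11 ] [111 152 111]
top [372 127   7   7  33] [375.  130.3] [ 0.805 -0.313  0.11 ] [109 206 134]
top [385 127   6   7  31] [387.5 129.9] [ 0.805 -0.357  0.11 ] [109 206 134]
top [335 129   6   6  33] [337.5 131.4] [ 0.804 -0.181  0.11 ] [109 210 135]
top [347 128   7   7  35] [350.2 131. ] [ 0.805 -0.226  0.11 ] [109 204 135]
top [360 128   6   7  32] [362.5 130.7] [ 0.805 -0.269  0.11 ] [109 204 135]
top [398 171  53  41 921] [421.7 192.5] [ 0.575 -0.458  0.11 ] [109  61 143]
top [354 207  15  17 181] [360.3 214.8] [ 0.504 -0.242  0.11 ] [109 193 140]
top [270 211  15  16 177] [276.8 217.9] [0.502 0.039 0.11 ] [109 196 139]
top [214 223  15  15 171] [220.4 229.8] [0.467 0.229 0.11 ] [109 195 140]
top [248 237   7   6  34] [251.
[... 981 characters left out ...]
[ 448  231   64   39 1143] [475.3 252.1] [0.916 0.249 0.11 ] [109 221  67]
scene [  59  244   91   74 2911] [105.3 285.3] [ 0.721 -0.48   0.11 ] [109  56  96]
scene [263 271  11  15 150] [268. 278.] [ 0.817 -0.186  0.11 ] [109 207 142]
scene [242 277  19  32 320] [251.2 292.1] [ 0.841 -0.23   0.11 ] [109 137 121]
scene [219 283  20  33 352] [228.9 298.7] [ 0.841 -0.273  0.11 ] [109  64  68]
scene [272 285  12  17 165] [277.1 293. ] [ 0.861 -0.186  0.11 ] [109 210 136]
scene [197 289  19  33 346] [206. 305.] [ 0.84  -0.316  0.11 ] [109 183 153]
scene [173 295  19  34 369] [182.1 311.6] [ 0.84 -0.36  0.11] [109 206  99]
Y [298 228  56  41 543] [322.56537753 245.38858195] [0.6557 0.0266 0.003 ]
```

View pics/topz.png

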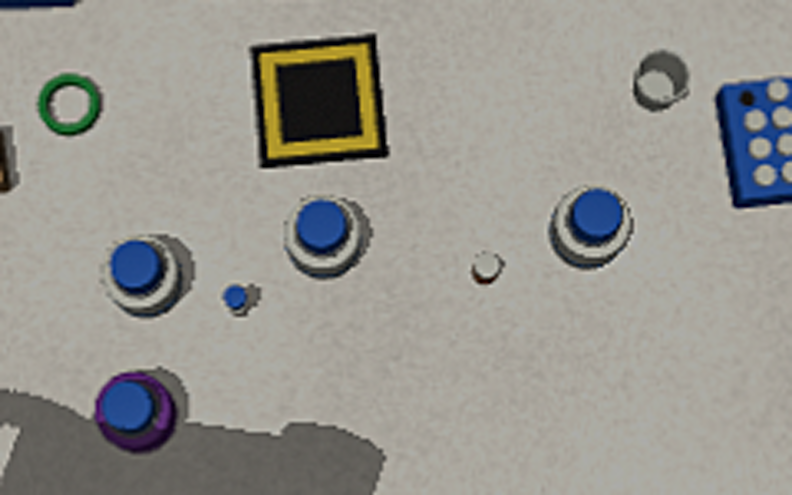

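```bash
python3 - <<'E'
from h import *
from scipy.optimize import least_squares
cs={n:optics.calibration(n) for n in("top","scene")}
def cen(c,xy):
    a=np.linspace(0,2*np.pi,40)
    P=[(xy[0]+.025*np.cos(t),xy[1]+.025*np.sin(t),z) for t in a for z in(.07,.11)]
    h=cv2.convexHull(np.array([proj(c,p) for p in P],np.float32)*16)
    M=cv2.moments(h);x,y,w,hh=cv2.boundingRect((h).astype(np.int32))
    return np.array([M['m10'],M['m01']])/M['m00']/16
def topc(c,xy):
    # top view: top disc + visible side
    return cen(c,xy)
for nm,t,s in (("L",(220.4,229.8),(357.9,165.8)),("M",(276.8,217.9),(302.6,185.1)),("R",(360.3,214.8),(197,208.2))):
    for use in("ts","t","s"):
        f=lambda xy:np.concatenate([v for k,v in(("t",cen(cs["top"],xy)-t),("s",cen(cs["scene"],xy)-s)) if k in use])
        r=least_squares(f,(.5,0));print(nm,use,r.x.round(4),r.fun.round(2))
for p in((251,47),(375,36),(388,156),(262,167)): print(unproj(cs["top"],(p[0]/3.3+180-.35,p[1]/3.3+150-.35),.003).round(3))
print(unproj(cs["top"],(252-1,239.5),.06).round(3))
s=sensors.read_state()
from scipy.spatial.transform import Rotation as R
w=s["tool_rot"];print(R.from_quat(w[[1,2,3,0]]).as_matrix().round(3))
print(optics.calibration("wrist"),robot)
E
```

```text
L ts [0.4707 0.2315] [0.04 0.03 0.03 0.03]
L t [0.4708 0.2316] [-0.  0.]
L s [0.4705 0.2315] [0. 0.]
M ts [0.5061 0.0395] [-0.02 -0.07 -0.03 -0.09]
M t [0.5058 0.0395] [-0. -0.]
M s [0.5065 0.0394] [ 0. -0.]
R ts [ 0.5075 -0.2445] [-0.12 -0.01 -0.09  0.03]
R t [ 0.5075 -0.245 ] [-0. -0.]
R s [ 0.5075 -0.2443] [-0.  0.]
[0.729 0.114 0.003]
[ 0.737 -0.024  0.003]
[ 0.6   -0.034  0.003]
[0.592 0.104 0.003]
[0.44  0.131 0.06 ]
[[-0.     0.338  0.941]
 [-0.001  0.941 -0.338]
 [-1.    -0.001 -0.   ]]
{'K': array([[337.99708626,   0.        , 270.17845949],
       [  0.        , 337.99708626, 208.98580205],
       [  0.        ,   0.        ,   1.        ]]), 'k1': 0.01602156687219169, 'extrinsics': array([[ 3.38203073e-01, -9.01169542e-01, -2.71131219e-01,
         1.41963797e-01],
       [ 9.41073040e-01,  3.23720431e-01,  9.79112657e-02,
         6.12644060e-01],
       [-4.63935357e-04, -2.88268171e-01,  9.57549605e-01,
         3.73504363e-01],
       [ 0.00000000e+00,  0.00000000e+00,  0.00000000e+00,
         1.00000000e+00]])} <Robot object at 0x7f414bb63e00>
```

>>> send_rows(series=[[[35, -50, 0], [0, 0, 0.1]], [[70, -95, 0], [0, 0, 0.2]], [[93, -127, 0], [0, 0, 0.3]], [[116, -160, 0], [0, 0, 0.345]], [[140, -192, 0], [0, 0, 0.345]], [[163, -224, 0], [0, 0, 0.345]], [[187, -256, 0], [0, 0, 0.345]], [[210, -288, 0], [0, 0, 0.345]]], jaw=1)

```text
t: 0.77
tcp_pos: [0.4083, 0.317, 0.2562]
tool_rot: [0.707, -0.0, 0.707, 0.0]
force: [1.5, -0.1, -0.1]
finger_gap: 0.0859
```

>>> send_rows(series=[[[20, -28, 0], [0, 0, 0]], [[36, -50, 0], [0, 0, 0]], [[48, -66, 0], [0, 0, 0]], [[50, -68, 0], [0, 0, 0]], [[50, -68, 0], [0, 0, 0]]])

```text
t: 1.18
tcp_pos: [0.458, 0.2501, 0.2561]
tool_rot: [0.707, 0.001, 0.707, -0.001]
force: [0.1, 0.2, -0.8]
finger_gap: 0.0853
```

```bash
cat > st.py <<'E'
from h import *
from scipy.spatial.transform import Rotation as R
s=sensors.read_state();w=s["tool_rot"]
np.set_printoptions(suppress=True,precision=4)
print(s["t"],s["tcp_pos"],s["force"],s["wrist_torque"],s["finger_gap"]);print(R.from_quat(w[[1,2,3,0]]).as_matrix())
E
python3 st.py;python3 -c "
from h import *
f=optics.grab_frame('wrist');cv2.imwrite('pics/w1.png',f[:,:,::-1])
c=optics.calibration('wrist');print(proj(c,(.4707,.2315,.11)))"
```

```text
1.1833 [0.458  0.2501 0.2561] [ 0.1493  0.1981 -0.7529] [-0.0278  0.0122 -0.006 ] 0.08531473356289798
[[-0.0006  0.0024  1.    ]
 [-0.0001  1.     -0.0024]
 [-1.     -0.0001 -0.0006]]
(np.float64(246.5418954109442), np.float64(217.4910061341629))
```

View pics/w1.png

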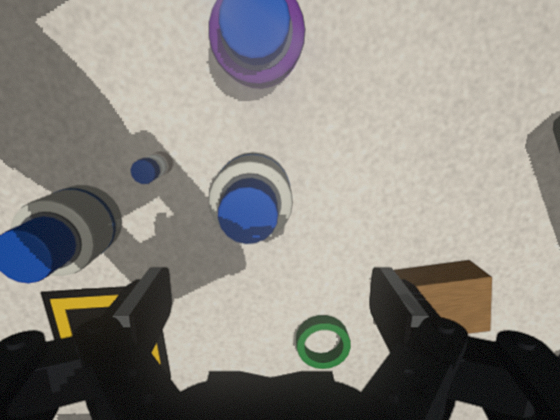

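```bash
cat > wc.py <<'E'
import sys
from h import *
from scipy.optimize import least_squares
nm=sys.argv[1];x0=np.array([float(sys.argv[2]),float(sys.argv[3])])
def cen(c,xy):
    a=np.linspace(0,2*np.pi,40)
    P=[(xy[0]+.025*np.cos(t),xy[1]+.025*np.sin(t),z) for t in a for z in(.07,.11)]
    h=cv2.convexHull(np.array([proj(c,p) for p in P],np.float32)*16)
    M=cv2.moments(h)
    return np.array([M['m10'],M['m01']])/M['m00']/16,M['m00']/256
c=optics.calibration('wrist');f=optics.grab_frame('wrist')
cv2.imwrite(f'pics/{nm}.png',f[:,:,::-1])
m=cv2.inRange(cv2.cvtColor(f,cv2.COLOR_RGB2HSV),(100,110,25),(125,255,255))
k,l,st,ce=cv2.connectedComponentsWithStats(m)
p=cen(c,x0);print("pred",p)
i=1+np.argmin(np.linalg.norm(ce[1:]-p[0],axis=1)+1e3*(st[1:,4]<300));print("seen",ce[i],st[i])
r=least_squares(lambda v:cen(c,v)[0]-ce[i],x0);print(r.x)
E
python3 wc.py w2 .4707 .2315
```

```text
pred (array([247.4537264 , 212.32064153]), 3253.4066219952656)
seen [246.27756654 214.69429658] [ 217  187   60   56 2630]
[0.47288373 0.23043468]
```

>>> send_rows(series=[[[7, -10, -20], [0, 0, 0]], [[13, -19, -50], [0, 0, 0]], [[13, -19, -85], [0, 0, 0]], [[13, -19, -115], [0, 0, 0]], [[13, -19, -138], [0, 0, 0]], [[13, -19, -150], [0, 0, 0]], [[13, -19, -155], [0, 0, 0]], [[13, -19, -155], [0, 0, 0]]])

```text
t: 1.95
tcp_pos: [0.4699, 0.2325, 0.1007]
tool_rot: [0.707, -0.001, 0.708, 0.0]
force: [-0.3, 0.0, 0.8]
finger_gap: 0.0852
```

```bash
python3 st.py
```

```text
1.95 [0.4699 0.2325 0.1007] [-0.2512  0.0255  0.8499] [ 0.0659 -0.0112 -0.0039] 0.08524081533184465
[[-0.0015 -0.0015  1.    ]
 [-0.0006  1.      0.0015]
 [-1.     -0.0006 -0.0015]]
```

>>> send_rows(series=[[[1, -1, 0], [0, 0, 0]], [[1, -1, 0], [0, 0, 0]], [[1, -1, 0], [0, 0, 0]], [[1, -1, 0], [0, 0, 0]], [[1, -1, 0], [0, 0, 0]], [[1, -1, 0], [0, 0, 0]], [[1, -1, 0], [0, 0, 0]], [[1, -1, 0], [0, 0, 0]]], jaw=0)

```text
t: 2.62
tcp_pos: [0.4725, 0.2312, 0.103]
tool_rot: [0.708, 0.0, 0.706, 0.0]
force: [-1.3, -1.2, 5.8]
finger_gap: 0.049
```

```bash
python3 st.py; python3 wc.py w3 .471 .231
```

```text
2.6167 [0.4725 0.2312 0.103 ] [-1.3368 -1.1549  5.796 ] [0.1733 0.1982 0.0931] 0.04900162133576535
[[ 0.0025  0.      1.    ]
 [ 0.0012  1.     -0.0001]
 [-1.      0.0012  0.0025]]
pred (array([269.68084513, 290.1641832 ]), 15489.831983443699)
seen [270.02590137 289.31309573] [  204   214   132   145 14478]
[0.47059117 0.23113847]
```

View pics/w3.png

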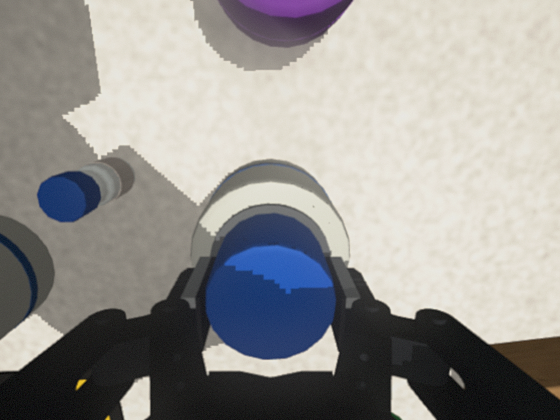

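The can is gripped at a 49 mm gap, with the cap centred between the pads at about (270,289). Next I lift and rock it.

>>> send_rows(series=[[[0, 0, 12], [0, 0, 0]], [[0, 0, 30], [0, 0, 0]], [[0, 0, 48], [0, 0, 0]], [[0, 0, 60], [0, 0, 0]], [[0, 0, 60], [0, 0, 0]], [[0, 0, 60], [0, 0, 0]], [[0, 0, 60], [0, 0, 0]], [[0, 0, 60], [0, 0, 0]]])

```text
t: 3.33
tcp_pos: [0.4709, 0.2305, 0.1605]
tool_rot: [0.706, -0.0, 0.708, -0.0]
force: [-0.2, -0.4, -4.6]
finger_gap: 0.0484
```

```bash
python3 st.py
```

```text
3.3333 [0.4709 0.2305 0.1605] [-0.25   -0.4339 -4.5895] [ 0.0001 -0.0015 -0.0332] 0.048360801112029
[[-0.0017 -0.0002  1.    ]
 [-0.0008  1.      0.0002]
 [-1.     -0.0008 -0.0017]]
```

>>> send_rows(series=[[[0, 0, 0], [0.1, 0, 0]], [[0, 0, 0], [0.2, 0, 0]], [[0, 0, 0], [0.2, 0, 0]], [[0, 0, 0], [0.2, 0, 0]], [[0, 0, 0], [0.2, 0, 0]], [[0, 0, 0], [0.1, 0, 0]], [[0, 0, 0], [0, 0, 0]], [[0, 0, 0], [0, 0, 0]]])

```text
t: 4.0
tcp_pos: [0.4728, 0.233, 0.1618]
tool_rot: [0.708, -0.003, 0.706, -0.001]
force: [1.3, 1.8, -6.3]
finger_gap: 0.0485
```

```bash
python3 st.py
```

```text
4.0 [0.4728 0.233  0.1618] [ 1.267   1.7544 -6.2572] [ 0.2256 -0.0595  0.0361] 0.04847850243848627
[[ 0.0033 -0.0026  1.    ]
 [-0.0048  1.      0.0027]
 [-1.     -0.0048  0.0033]]
```

>>> send_rows(series=[[[0, 0, 0], [0, 0, 0]], [[0, 0, 0], [0, 0, 0]], [[0, 0, 0], [0, 0, 0]], [[0, 0, 0], [0, 0, 0]], [[0, 0, 0], [0, 0, 0]], [[0, 0, 0], [0, 0, 0]]])

```text
t: 4.5
tcp_pos: [0.4717, 0.2304, 0.1613]
tool_rot: [0.707, 0.0, 0.707, -0.0]
force: [-0.1, -0.3, -5.2]
finger_gap: 0.0486
```

```bash
python3 st.py
```

```text
4.5 [0.4717 0.2304 0.1613] [-0.1153 -0.3202 -5.1548] [-0.0255 -0.0247 -0.0582] 0.048552031332876895
[[-0.0001  0.0007  1.    ]
 [ 0.0004  1.     -0.0007]
 [-1.      0.0004 -0.0001]]
```

>>> send_rows(series=[[[0, 0, 0], [-0.1, 0, 0]], [[0, 0, 0], [-0.2, 0, 0]], [[0, 0, 0], [-0.2, 0, 0]], [[0, 0, 0], [-0.2, 0, 0]], [[0, 0, 0], [-0.2, 0, 0]], [[0, 0, 0], [-0.1, 0, 0]], [[0, 0, 0], [0, 0, 0]], [[0, 0, 0], [0, 0, 0]]])

```text
t: 5.17
tcp_pos: [0.4711, 0.2288, 0.1615]
tool_rot: [0.707, 0.003, 0.707, 0.001]
force: [-0.4, -1.6, -6.2]
finger_gap: 0.0488
```

```bash
python3 st.py
```

```text
5.1667 [0.4711 0.2288 0.1615] [-0.3533 -1.6414 -6.217 ] [-0.1466 -0.0214  0.0494] 0.04881378869334123
[[-0.0003  0.0028  1.    ]
 [ 0.0048  1.     -0.0028]
 [-1.      0.0048 -0.0003]]
```

>>> send_rows(series=[[[0, 0, 0], [0, 0, 0]], [[0, 0, 0], [0, 0, 0]], [[0, 0, 0], [0, 0, 0]], [[0, 0, 0], [0, 0, 0]], [[0, 0, 0], [0, 0, 0]], [[0, 0, 0], [0, 0, 0]]])

```text
t: 5.67
tcp_pos: [0.4715, 0.2313, 0.1612]
tool_rot: [0.707, -0.001, 0.707, 0.0]
force: [-0.7, -0.7, -4.8]
finger_gap: 0.0483
```

```bash
python3 st.py
```

```text
5.6667 [0.4715 0.2313 0.1612] [-0.6659 -0.7057 -4.8272] [-0.0461 -0.0331 -0.0196] 0.04834716577865938
[[-0.0001 -0.0011  1.    ]
 [-0.0004  1.      0.0011]
 [-1.     -0.0004 -0.0001]]
```

```bash
cat > avg.py <<'E'
from h import *
F=[];T=[]
for i in range(10):
    optics.grab_frame("wrist");s=sensors.read_state();F.append(s["force"]);T.append(s["wrist_torque"])
F=np.array(F);T=np.array(T);np.set_printoptions(suppress=True,precision=4)
print(s["t"],"F",F.mean(0),F.std(0),"T",T.mean(0),T.std(0));print(T[:,0],s["finger_gap"])
E
python3 avg.py
```

```text
6.1667 F [ 0.0028  0.1954 -5.278 ] [0.375  0.4008 0.5068] T [-0.0001 -0.0046 -0.0095] [0.0311 0.0339 0.0189]
[ 0.0604 -0.0053  0.0071 -0.0543  0.0011  0.0023 -0.0468  0.0272 -0.0019
  0.0092] 0.04847449505440261
```

>>> send_rows(series=[[[0, 0, 0], [0.12, 0, 0]], [[0, 0, 0], [0.23, 0, 0]], [[0, 0, 0], [0.23, 0, 0]], [[0, 0, 0], [0.23, 0, 0]], [[0, 0, 0], [0.23, 0, 0]], [[0, 0, 0], [0.12, 0, 0]], [[0, 0, 0], [0, 0, 0]], [[0, 0, 0], [0, 0, 0]]])

```text
t: 6.83
tcp_pos: [0.4733, 0.2331, 0.1623]
tool_rot: [0.709, -0.003, 0.705, -0.002]
force: [-0.1, 1.5, -6.4]
finger_gap: 0.0489
```

>>> send_rows(series=[[[0, 0, 0], [0, 0, 0]], [[0, 0, 0], [0, 0, 0]], [[0, 0, 0], [0, 0, 0]], [[0, 0, 0], [0, 0, 0]], [[0, 0, 0], [0, 0, 0]]])

```text
t: 7.25
tcp_pos: [0.4715, 0.2303, 0.1612]
tool_rot: [0.707, 0.001, 0.707, -0.0]
force: [0.0, 0.2, -5.6]
finger_gap: 0.0484
```

```bash
python3 avg.py; python3 st.py
```

```text
7.75 F [-0.061   0.3437 -5.2557] [0.5424 0.6858 0.21  ] T [-0.0118  0.0029  0.0037] [0.0378 0.0281 0.0135]
[ 0.0066 -0.0387 -0.0312 -0.0414  0.0518  0.0489 -0.0723 -0.01    0.0001
 -0.0321] 0.048133718970118936
7.75 [0.4716 0.2309 0.1613] [ 0.5299 -0.3225 -5.2479] [-0.0321 -0.0252 -0.0183] 0.048133718970118936
[[-0.     -0.0002  1.    ]
 [ 0.      1.      0.0002]
 [-1.      0.     -0.    ]]
```

L is tight: the moment was 0.000 after one rock and -0.012 after the other. I'm putting it back.

>>> send_rows(series=[[[0, 0, -15], [0, 0, 0]], [[0, 0, -35], [0, 0, 0]], [[0, 0, -48], [0, 0, 0]], [[0, 0, -54], [0, 0, 0]], [[0, 0, -57], [0, 0, 0]], [[0, 0, -58.5], [0, 0, 0]], [[0, 0, -59], [0, 0, 0]], [[0, 0, -59], [0, 0, 0]]])

```text
t: 8.42
tcp_pos: [0.4719, 0.231, 0.1032]
tool_rot: [0.707, 0.0, 0.707, 0.0]
force: [-0.3, 0.0, -5.8]
finger_gap: 0.0489
```

```bash
python3 st.py
```

```text
8.4167 [0.4719 0.231  0.1032] [-0.3135  0.0226 -5.8387] [-0.0252 -0.0136 -0.0217] 0.04887310003961295
[[ 0.0009 -0.0002  1.    ]
 [ 0.0004  1.      0.0002]
 [-1.      0.0004  0.0009]]
```

>>> send_rows(series=[[[0, 0, -1], [0, 0, 0]], [[0, 0, -1.5], [0, 0, 0]], [[0, 0, -1.5], [0, 0, 0]], [[0, 0, -1.5], [0, 0, 0]]])

```text
t: 8.75
tcp_pos: [0.4723, 0.2311, 0.103]
tool_rot: [0.708, 0.0, 0.706, 0.0]
force: [-5.7, -5.3, 16.0]
finger_gap: 0.0487
```

```bash
python3 st.py
```

```text
8.75 [0.4723 0.2311 0.103 ] [-5.728  -5.2747 15.968 ] [-0.549   0.9975  0.0532] 0.048650808373296245
[[ 0.0017 -0.0002  1.    ]
 [ 0.0006  1.      0.0002]
 [-1.      0.0006  0.0017]]
```

Contact, at 16 N. I ease up slightly and release.

>>> send_rows(series=[[[0, 0, 1], [0, 0, 0]], [[0, 0, 1], [0, 0, 0]], [[0, 0, 1], [0, 0, 0]]])

```text
t: 9.0
tcp_pos: [0.4726, 0.2313, 0.103]
tool_rot: [0.708, 0.0, 0.706, 0.0]
force: [-1.5, -2.4, 9.1]
finger_gap: 0.0486
```

>>> send_rows(series=[[[0, 0, 0], [0, 0, 0]], [[0, 0, 0], [0, 0, 0]], [[0, 0, 0], [0, 0, 0]], [[0, 0, 0], [0, 0, 0]], [[0, 0, 0], [0, 0, 0]], [[0, 0, 0], [0, 0, 0]], [[0, 0, 0], [0, 0, 0]], [[0, 0, 0], [0, 0, 0]]], jaw=1)

```text
t: 9.67
tcp_pos: [0.4716, 0.2309, 0.1017]
tool_rot: [0.707, -0.0, 0.707, 0.0]
force: [0.6, -0.4, 0.7]
finger_gap: 0.0852
```

```bash
python3 st.py;  python3 wc.py w4 .471 .231
```

```text
9.6667 [0.4716 0.2309 0.1017] [ 0.5839 -0.3638  0.73  ] [-0.0496  0.0189 -0.0722] 0.08523158034380747
[[-0.0001 -0.0003  1.    ]
 [-0.0001  1.      0.0003]
 [-1.     -0.0001 -0.0001]]
pred (array([270.46424342, 293.75139099]), 15752.691831957316)
seen [270.33794195 292.95714679] [  206   217   130   147 14538]
[0.47061992 0.23094964]
```

View pics/w4.png

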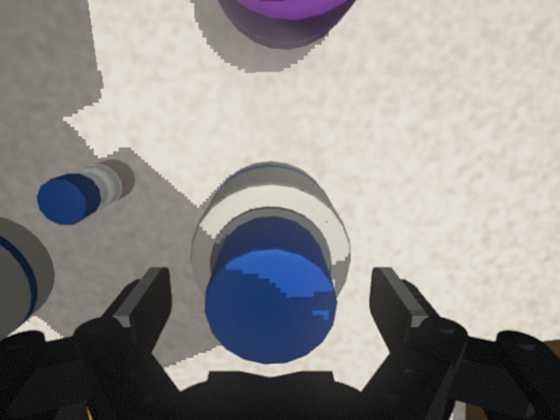

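L is standing where it stood (0.4706, 0.2310). On to M.

>>> send_rows(series=[[[0, 0, 25], [0, 0, 0]], [[0, 0, 60], [0, 0, 0]], [[6, -32, 68], [0, 0, 0]], [[12, -72, 70], [0, 0, 0]], [[20, -112, 70], [0, 0, 0]], [[27, -150, 70], [0, 0, 0]], [[33, -180, 70], [0, 0, 0]], [[34.5, -191.5, 70], [0, 0, 0]]])

```text
t: 10.38
tcp_pos: [0.5068, 0.0362, 0.1721]
tool_rot: [0.707, 0.001, 0.707, -0.001]
force: [0.8, -0.6, 0.1]
finger_gap: 0.0855
```

>>> send_rows(series=[[[0, 0, -3], [0, 0, 0]], [[0, 0, -20], [0, 0, 0]], [[0, 0, -42], [0, 0, 0]], [[0, 0, -57], [0, 0, 0]], [[0, 0, -65], [0, 0, 0]], [[0, 0, -67], [0, 0, 0]], [[0, 0, -67], [0, 0, 0]], [[0, 0, -67], [0, 0, 0]]])

```text
t: 11.05
tcp_pos: [0.5065, 0.04, 0.1053]
tool_rot: [0.707, -0.0, 0.707, 0.0]
force: [0.0, 0.5, 1.0]
finger_gap: 0.0854
```

```bash
python3 st.py;  python3 wc.py w5 .506 .0395
```

```text
11.05 [0.5065 0.04   0.1053] [0.042  0.5096 1.0247] [ 0.0103 -0.0333 -0.02  ] 0.085419391108144
[[ 0.0007 -0.0009  1.    ]
 [ 0.0001  1.      0.0009]
 [-1.      0.0001  0.0007]]
pred (array([269.09894438, 289.41410961]), 14922.220972412382)
seen [268.52121997 289.82801036] [  206   217   126   142 13902]
[0.50620234 0.03926379]
```

View pics/w5.png

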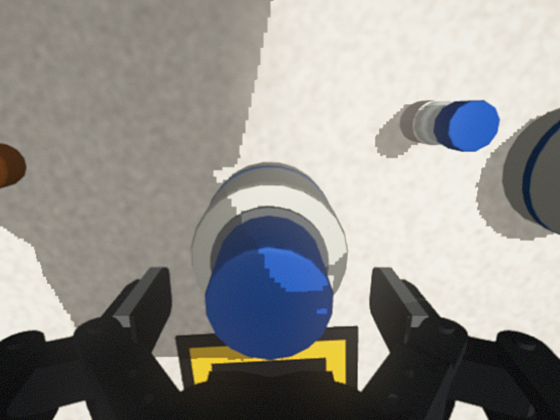

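The fingers straddle M's cap, with its centre at about (269,290). I close, lift and rock.

>>> send_rows(series=[[[0, 0, 0], [0, 0, 0]], [[0, 0, 0], [0, 0, 0]], [[0, 0, 0], [0, 0, 0]], [[0, 0, 0], [0, 0, 0]], [[0, 0, 0], [0, 0, 0]], [[0, 0, 0], [0, 0, 0]], [[0, 0, 0], [0, 0, 0]], [[0, 0, 0], [0, 0, 0]]], jaw=0)

```text
t: 11.77
tcp_pos: [0.5064, 0.0394, 0.1057]
tool_rot: [0.707, 0.0, 0.707, 0.0]
force: [-1.7, 0.0, 7.4]
finger_gap: 0.0486
```

>>> send_rows(series=[[[0, 0, 12], [0, 0, 0]], [[0, 0, 30], [0, 0, 0]], [[0, 0, 48], [0, 0, 0]], [[0, 0, 60], [0, 0, 0]], [[0, 0, 60], [0, 0, 0]], [[0, 0, 60], [0, 0, 0]]])

```text
t: 12.27
tcp_pos: [0.506, 0.0394, 0.1648]
tool_rot: [0.707, -0.0, 0.707, 0.0]
force: [-1.1, 0.8, -5.9]
finger_gap: 0.0484
```

>>> send_rows(series=[[[0, 0, 0], [0.12, 0, 0]], [[0, 0, 0], [0.23, 0, 0]], [[0, 0, 0], [0.23, 0, 0]], [[0, 0, 0], [0.23, 0, 0]], [[0, 0, 0], [0.23, 0, 0]], [[0, 0, 0], [0.12, 0, 0]], [[0, 0, 0], [0, 0, 0]], [[0, 0, 0], [0, 0, 0]]])

```text
t: 12.93
tcp_pos: [0.5065, 0.0411, 0.1651]
tool_rot: [0.708, -0.004, 0.706, -0.002]
force: [0.3, 2.1, -5.2]
finger_gap: 0.0488
```

>>> send_rows(series=[[[0, 0, 0], [0, 0, 0]], [[0, 0, 0], [0, 0, 0]], [[0, 0, 0], [0, 0, 0]], [[0, 0, 0], [0, 0, 0]], [[0, 0, 0], [0, 0, 0]]])

```text
t: 13.35
tcp_pos: [0.506, 0.0388, 0.1647]
tool_rot: [0.707, 0.001, 0.707, -0.0]
force: [0.0, -0.9, -4.5]
finger_gap: 0.0484
```

```bash
python3 avg.py
```

```text
13.85 F [-0.062   0.0717 -5.7111] [0.536  0.4413 0.3989] T [0.0413 0.0237 0.0075] [0.0273 0.0333 0.0252]
[ 0.0614  0.0351  0.0637 -0.0273  0.0556  0.0488  0.0695  0.0323  0.0189
  0.0548] 0.048148832957942096
```

>>> send_rows(series=[[[0, 0, 0], [-0.12, 0, 0]], [[0, 0, 0], [-0.23, 0, 0]], [[0, 0, 0], [-0.23, 0, 0]], [[0, 0, 0], [-0.23, 0, 0]], [[0, 0, 0], [-0.23, 0, 0]], [[0, 0, 0], [-0.12, 0, 0]], [[0, 0, 0], [0, 0, 0]], [[0, 0, 0], [0, 0, 0]]])

```text
t: 14.52
tcp_pos: [0.5065, 0.0377, 0.1654]
tool_rot: [0.708, 0.004, 0.706, 0.002]
force: [0.1, -1.7, -4.7]
finger_gap: 0.0483
```

>>> send_rows(series=[[[0, 0, 0], [0, 0, 0]], [[0, 0, 0], [0, 0, 0]], [[0, 0, 0], [0, 0, 0]], [[0, 0, 0], [0, 0, 0]], [[0, 0, 0], [0, 0, 0]]])

```text
t: 14.93
tcp_pos: [0.506, 0.04, 0.1647]
tool_rot: [0.707, -0.001, 0.707, 0.0]
force: [1.0, 0.1, -5.0]
finger_gap: 0.0483
```

```bash
python3 avg.py; python3 st.py
```

```text
15.4333 F [-0.1778  0.276  -5.4021] [0.4192 0.4022 0.4888] T [-0.0274 -0.0017 -0.0003] [0.0188 0.0362 0.0334]
[ 0.0007 -0.0541 -0.0272 -0.0299 -0.0074 -0.0332 -0.0242 -0.0537 -0.0427
 -0.0017] 0.04844420067095238
15.4333 [0.5061 0.0394 0.1648] [-0.2391 -0.343  -6.361 ] [-0.0017 -0.0163 -0.0346] 0.04844420067095238
[[-0.     -0.0002  1.    ]
 [-0.0001  1.      0.0002]
 [-1.     -0.0001 -0.    ]]
```

M shows a difference of about 0.07 N m with the right sign. I repeat the rocks to confirm.

>>> send_rows(series=[[[0, 0, 0], [0.12, 0, 0]], [[0, 0, 0], [0.24, 0, 0]], [[0, 0, 0], [0.26, 0, 0]], [[0, 0, 0], [0.26, 0, 0]], [[0, 0, 0], [0.26, 0, 0]], [[0, 0, 0], [0.26, 0, 0]], [[0, 0, 0], [0.14, 0, 0]], [[0, 0, 0], [0, 0, 0]]])

```text
t: 16.1
tcp_pos: [0.5066, 0.0385, 0.1652]
tool_rot: [0.708, 0.006, 0.706, 0.004]
force: [-0.9, -0.5, -7.2]
finger_gap: 0.0487
```

>>> send_rows(series=[[[0, 0, 0], [0, 0, 0]], [[0, 0, 0], [0, 0, 0]], [[0, 0, 0], [0, 0, 0]], [[0, 0, 0], [0, 0, 0]], [[0, 0, 0], [0, 0, 0]], [[0, 0, 0], [0, 0, 0]]])

```text
t: 16.6
tcp_pos: [0.506, 0.0388, 0.1646]
tool_rot: [0.707, 0.007, 0.707, 0.007]
force: [0.6, 0.1, -5.1]
finger_gap: 0.0481
```

```bash
python3 avg.py;python3 avg.py
```

```text
17.1 F [-0.0607  0.1273 -5.4047] [0.6237 0.4994 0.6609] T [0.0198 0.005  0.0058] [0.032  0.0227 0.041 ]
[ 0.0179  0.0396  0.0366  0.0048 -0.0186  0.0139 -0.006  -0.0247  0.0858
  0.0482] 0.0479093033248005
17.6 F [-0.0311 -0.0681 -5.6472] [0.3562 0.3106 0.3399] T [ 0.0174 -0.0139 -0.0014] [0.0273 0.0276 0.0433]
[ 0.0482  0.0712  0.0238 -0.0148  0.0178  0.0194  0.0179 -0.0321  0.0143
  0.0082] 0.048505972089009274
```

>>> send_rows(series=[[[0, 0, 0], [-0.12, 0, 0]], [[0, 0, 0], [-0.24, 0, 0]], [[0, 0, 0], [-0.26, 0, 0]], [[0, 0, 0], [-0.26, 0, 0]], [[0, 0, 0], [-0.26, 0, 0]], [[0, 0, 0], [-0.26, 0, 0]], [[0, 0, 0], [-0.14, 0, 0]], [[0, 0, 0], [0, 0, 0]]])

```text
t: 18.27
tcp_pos: [0.5065, 0.0403, 0.1651]
tool_rot: [0.708, 0.002, 0.706, 0.004]
force: [-1.7, 0.3, -6.2]
finger_gap: 0.048
```

>>> send_rows(series=[[[0, 0, 0], [0, 0, 0]], [[0, 0, 0], [0, 0, 0]], [[0, 0, 0], [0, 0, 0]], [[0, 0, 0], [0, 0, 0]], [[0, 0, 0], [0, 0, 0]], [[0, 0, 0], [0, 0, 0]]])

```text
t: 18.77
tcp_pos: [0.5059, 0.04, 0.1646]
tool_rot: [0.707, 0.0, 0.707, 0.001]
force: [0.5, 0.4, -5.6]
finger_gap: 0.0485
```

```bash
python3 avg.py;python3 avg.py; python3 st.py
```

```text
19.2667 F [-0.0528 -0.271  -5.5159] [0.3675 0.4982 0.3697] T [-0.0348 -0.0066 -0.0038] [0.0329 0.0357 0.0275]
[ 0.0143  0.0124 -0.0909 -0.0491 -0.0695 -0.0245 -0.0324 -0.0652 -0.0325
 -0.0104] 0.04845697207318247
19.7667 F [ 0.1264  0.0862 -5.348 ] [0.5155 0.2961 0.6232] T [-0.0456  0.0114 -0.0096] [0.0264 0.0148 0.0331]
[-0.0509 -0.0188 -0.1022 -0.0447 -0.0621 -0.0663 -0.0368 -0.0003 -0.0406
 -0.033 ] 0.04835579590547984
19.7667 [0.506  0.0394 0.1647] [ 0.9021  0.2425 -5.0905] [-0.033   0.0201 -0.06  ] 0.04835579590547984
[[-0.0006 -0.0001  1.    ]
 [ 0.0029  1.      0.0001]
 [-1.      0.0029 -0.0006]]
```

>>> send_rows(series=[[[0, 0, 0], [0.1, 0, 0]], [[0, 0, 0], [0.2, 0, 0]], [[0, 0, 0], [0.2, 0, 0]], [[0, 0, 0], [0.2, 0, 0]], [[0, 0, 0], [0.2, 0, 0]], [[0, 0, 0], [0.2, 0, 0]], [[0, 0, 0], [0.17, 0, 0]], [[0, 0, 0], [0.14, 0, 0]]])

```text
t: 20.43
tcp_pos: [0.506, 0.0396, 0.1648]
tool_rot: [0.705, 0.049, 0.706, 0.05]
force: [-1.2, 0.6, -5.5]
finger_gap: 0.0481
```

>>> send_rows(series=[[[0, 0, 0], [-0.03, 0, 0]], [[0, 0, 0], [-0.06, 0, 0]], [[0, 0, 0], [-0.09, 0, 0]], [[0, 0, 0], [-0.11, 0, 0]], [[0, 0, 0], [-0.125, 0, 0]], [[0, 0, 0], [-0.135, 0, 0]], [[0, 0, 0], [-0.14, 0, 0]], [[0, 0, 0], [-0.14, 0, 0]]])

```text
t: 21.1
tcp_pos: [0.506, 0.0398, 0.1648]
tool_rot: [0.707, 0.001, 0.707, 0.001]
force: [0.8, -0.3, -4.7]
finger_gap: 0.0483
```

```bash
python3 st.py; python3 avg.py;python3 avg.py
```

```text
21.1 [0.506  0.0398 0.1648] [ 0.7708 -0.2839 -4.6519] [ 0.0934 -0.0136 -0.0119] 0.04831092396770335
[[-0.0005 -0.0008  1.    ]
 [ 0.0026  1.      0.0008]
 [-1.      0.0026 -0.0005]]
21.6 F [-0.1872 -0.1135 -5.431 ] [0.5487 0.3865 0.593 ] T [ 0.0499 -0.0118  0.0021] [0.0291 0.0154 0.0369]
[ 0.0414  0.0451  0.062   0.076  -0.0033  0.0732  0.007   0.0397  0.0621
  0.0956] 0.04831893738779369
22.1 F [-0.0139 -0.2807 -5.5619] [0.329  0.528  0.4726] T [ 0.0343  0.0006 -0.0078] [0.0206 0.0271 0.0175]
[0.0574 0.0361 0.0315 0.001  0.0626 0.038  0.0269 0.0623 0.0092 0.0175] 0.048524051338164106
```

>>> send_rows(series=[[[0, 0, 0], [-0.1, 0, 0]], [[0, 0, 0], [-0.2, 0, 0]], [[0, 0, 0], [-0.2, 0, 0]], [[0, 0, 0], [-0.2, 0, 0]], [[0, 0, 0], [-0.2, 0, 0]], [[0, 0, 0], [-0.2, 0, 0]], [[0, 0, 0], [-0.17, 0, 0]], [[0, 0, 0], [-0.14, 0, 0]]])

```text
t: 22.77
tcp_pos: [0.506, 0.0392, 0.1648]
tool_rot: [0.705, -0.047, 0.706, -0.048]
force: [0.0, 0.9, -5.6]
finger_gap: 0.0489
```

>>> send_rows(series=[[[0, 0, 0], [0.03, 0, 0]], [[0, 0, 0], [0.06, 0, 0]], [[0, 0, 0], [0.09, 0, 0]], [[0, 0, 0], [0.11, 0, 0]], [[0, 0, 0], [0.125, 0, 0]], [[0, 0, 0], [0.135, 0, 0]], [[0, 0, 0], [0.14, 0, 0]], [[0, 0, 0], [0.14, 0, 0]]])

```text
t: 23.43
tcp_pos: [0.506, 0.0391, 0.1648]
tool_rot: [0.707, 0.001, 0.707, 0.001]
force: [1.2, 0.4, -5.0]
finger_gap: 0.0486
```

```bash
python3 st.py; python3 avg.py;python3 avg.py
```

```text
23.4333 [0.506  0.0391 0.1648] [ 1.1939  0.4395 -4.989 ] [-0.0337 -0.0209  0.0183] 0.04860815673925527
[[-0.0006  0.0003  1.    ]
 [ 0.0032  1.     -0.0003]
 [-1.      0.0032 -0.0006]]
23.9333 F [ 0.0756 -0.2445 -5.3851] [0.5704 0.5316 0.4716] T [-0.0636  0.0131 -0.0029] [0.0365 0.0351 0.0156]
[-0.0617 -0.1089 -0.0015 -0.0701 -0.0112 -0.0561 -0.1006 -0.0536 -0.1182
 -0.054 ] 0.04859404672067591
24.4333 F [ 0.0417 -0.13   -5.664 ] [0.5196 0.4633 0.5466] T [-0.062   0.0007 -0.0016] [0.0272 0.023  0.0317]
[-0.045  -0.0209 -0.0681 -0.0787 -0.0393 -0.0462 -0.0941 -0.1104 -0.0369
 -0.08  ] 0.048662916586825006
```

The careful rock gives +0.042 against -0.063, a difference of 0.105 N m, so M is the loose one. I carry it over the mat smoothly.

>>> send_rows(series=[[[0, 0, 15], [0, 0, 0]], [[5, 0, 35], [0, 0, 0]], [[18, 0, 55], [0, 0, 0]], [[36, 0, 72], [0, 0, 0]], [[58, 0, 85], [0, 0, 0]], [[82, 0, 92], [0, 0, 0]], [[105, 0, 93], [0, 0, 0]], [[125, 0.5, 93], [0, 0, 0]]])

```text
t: 25.1
tcp_pos: [0.6328, 0.0398, 0.2587]
tool_rot: [0.708, 0.001, 0.707, 0.001]
force: [0.3, 0.1, -6.4]
finger_gap: 0.048
```

>>> send_rows(series=[[[14, 0, 0], [0, 0, 0]], [[24, 0, 0], [0, 0, 0]], [[30, 0, 0], [0, 0, 0]], [[33, 0, 0], [0, 0, 0]], [[33.5, 0, 0], [0, 0, 0]], [[33.5, 0, 0], [0, 0, 0]], [[33.5, 0, 0], [0, 0, 0]], [[33.5, 0, 0], [0, 0, 0]]])

```text
t: 25.77
tcp_pos: [0.6639, 0.0399, 0.2578]
tool_rot: [0.707, 0.001, 0.707, 0.001]
force: [0.9, 0.2, -5.4]
finger_gap: 0.0485
```

```bash
python3 st.py; python3 - <<'E'
from h import *
from scipy.optimize import least_squares
for n in("scene","top","wrist"):
    f=optics.grab_frame(n);cv2.imwrite(f"pics/{n}9.png",f[:,:,::-1])
print(sensors.read_state()["t"])
E
```

```text
25.7667 [0.6639 0.0399 0.2578] [ 0.9014  0.1866 -5.4187] [-0.0125  0.0054  0.0428] 0.04853848626829783
[[-0.001  -0.0003  1.    ]
 [ 0.0029  1.      0.0003]
 [-1.      0.0029 -0.001 ]]
25.9167
```

View pics/scene9.png

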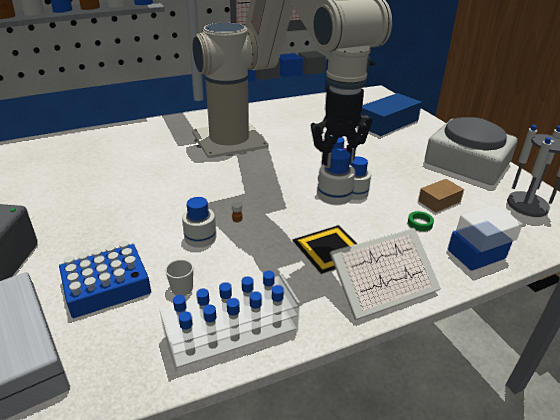

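View pics/top9.png

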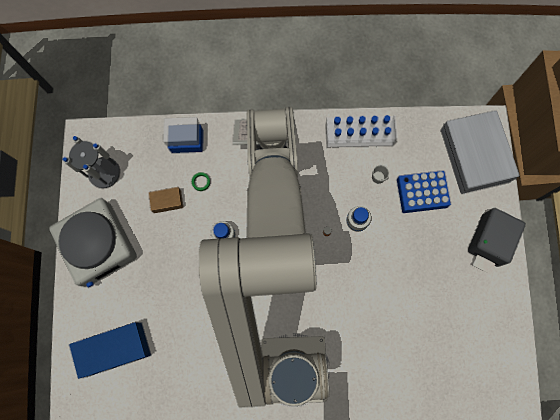

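View pics/wrist9.png

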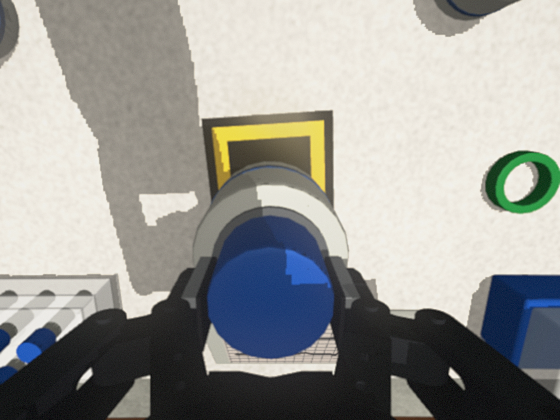

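The scene view shows the canister upright in the gripper above the mat, with its body at (337,183). The wrist view shows it upright with the mat below it. The top view is blocked by the arm, but L's cap at (221,229) and R's at (360,215) are unmoved. I run a numeric check.

>>> send_rows(series=[[[0.5, 0, 0], [0, 0, 0]], [[0.5, 0, 0], [0, 0, 0]], [[0.5, 0, 0], [0, 0, 0]], [[0.5, 0, 0], [0, 0, 0]], [[0.5, 0, 0], [0, 0, 0]], [[0.5, 0, 0], [0, 0, 0]], [[0.5, 0, 0], [0, 0, 0]], [[0.5, 0, 0], [0, 0, 0]]])

```text
t: 26.58
tcp_pos: [0.665, 0.0399, 0.2577]
tool_rot: [0.707, 0.001, 0.707, 0.001]
force: [0.6, -0.0, -5.5]
finger_gap: 0.0481
```

```bash
python3 - <<'E'
from h import *
c=optics.calibration("wrist")
for p in((203,119),(333,111)): print(unproj(c,p,.003).round(3))
s=sensors.read_state();print(s["t"],s["tcp_pos"],s["finger_gap"],abs(s["dq"]).max())
c=optics.calibration("scene")
print("body bottom/top, L cap",proj(c,(.664,.04,.153)),proj(c,(.664,.04,.263)))
im=cv2.imread("pics/scene9.png")[100:280,250:430];cv2.imwrite("pics/sz.png",cv2.resize(im,None,fx=3,fy=3))
a=cv2.imread("pics/top0.png").astype(int);b=cv2.imread("pics/top9.png").astype(int)
for n,(x,y) in dict(L=(220,230),R=(360,215),jar=(327,231)).items():print(n,abs(a-b)[y-9:y+9,x-9:x+9].mean())
E
```

```text
[ 0.604 -0.031  0.003]
[0.596 0.107 0.003]
26.5833 [0.66500813 0.03988831 0.25770048] 0.04813661997357051 0.0016296478878718723
body bottom/top, L cap (np.float64(334.1504258764711), np.float64(195.14020652826082)) (np.float64(338.43971879676263), np.float64(152.37724770208945))
L 5.041152263374485
R 1.6646090534979423
jar 63.1738683127572
```

View pics/sz.png

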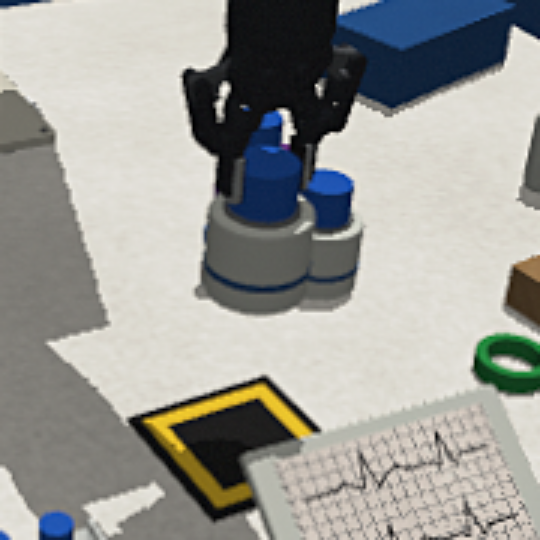

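The can is where the projection puts it, the mat corners agree within about 5 mm, and the arm is still. Handing in.

```bash
python3 -c "
from rig import job
print(job.job_done())"
```

```text
the job is handed in; nothing more can be done
None
```

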